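# Start a spin-coater run

### The arm

A 6-joint arm with a two-finger parallel gripper is mounted at the origin on a cart in front of the work surface, level with it; the furniture and walls round the work are solid. World frame = base frame: x ahead of the robot, y to its left, z up, the work surface at z = 0. Lengths are in m, angles in rad, forces in N, time in s.
With the tool pointing down it reaches from about 0.275 to 0.85 m from the base axis. Payload 19 kg.
Tool frame: the origin (TCP) lies between the finger pads; the fingertips stand 22 mm ahead of it and the grasp point (between the pads) lies 3 mm ahead of it (bot.finger_overhang is the distance from the TCP to the fingertips, in m); z points along the fingers, y is the line along which they close (so a half turn about z gives the same grasp; the last joint's range is limited). The gripper opens to 85 mm and grips with 20 to 120 N. Pads are 22 mm wide; open, the fingers measure 114 mm over their backs; the gripper's body (76 mm by 85 mm) begins 54 mm behind the grasp point. The pads swing forward as they close: fully open they stand 13 mm farther back than shut.
Start: joints at [1.067, 0.15, 1.437, -0, 1.554, -0.134], TCP at [0.208, 0.536, 0.253] pointing down, gripper open.
Joint ranges: [-2.8, 2.8], [-0.68, 2.1], [0.12, 2.68], [-1.39, 4.53], [0.16, 2.79], [-2.81, 2.81]. Speed limits (rad/s): [1.89, 1.89, 2.22, 3.01, 3.01, 3.01].

### API

Orientations are given as a unit quaternion [x, y, z, w].
In Python, from rig import bot, viewer gives the robot as it stands (bot), with the cameras (viewer).
- The arm moves only by the shell command python3 shift.py 'ROWS' [FORCE]. ROWS is 1 to 5 rows, parted by a bar, with the numbers parted by spaces; each row has 7 numbers: a rotation vector rx, ry, rz in a scale on which 1.0 is 90 degrees, then dx, dy, dz in shares of 0.4 m (1.0 is 0.4 m), then the finger opening in m; each row shifts and turns the commanded pose from where the row before left it, along the tool's axes as they then stand; what a row does not reach is not made up. A row lasts 1/8 s, in which the tool goes at most 0.0625 m and 0.188 rad, less where a joint would pass 70% of its speed; a pose out of reach is approached as far as the arm can. The fingers move at their own pace and stop on an object; FORCE is the grip in N (left out, the last holds). Time passes only in rows, so rows that do not move let the fingers close. It prints the time, the measured TCP pose, the force, the opening and the grip force at its end. Input that does not fit is refused with a message, and nothing moves.
- bot.get_state(): the state, without advancing time (a new reading comes with each control period).
- viewer.snapshot(name): name is "scene" or "top"; returns a dict with "color" (480x640x3 uint8, red, green, blue), "camera_matrix" (3x3 intrinsics, pixels), "rvec" (rotation vector, rad) and "tvec" (3), from world to camera coordinates, as OpenCV has them. Camera axes: x right, y down, z forward; pixel columns grow to the right and rows downward; lengths in m; the calibration is good to about 2 mm. A picture is of the moment at which its call begins. There is no depth.
- bot.job_done(): hands the job in; it is judged then, once.
The state is a dict: "time": time; "q": joint angles; "qvel": joint speeds; "tau": joint torques, N m; "tcp_pos": TCP position; "orientation": TCP orientation; "contact_force": force on the tool from outside, world axes, zero at the start; "ft_torque": the same for the moment, N m; "width": finger opening in m; "gripper_force": force on a finger pad.
Only numpy, scipy, OpenCV 4.12 (cv2) and the standard library are available. Lean on these libraries where they do the work, as an engineer would, in place of code of your own. Each camera call takes 0.05 s, during which the arm holds its last target. There are 200 camera calls.

### The job

The specimen puck already sits on the chuck of the spin coater. Using only the closed fingertips, start the run: first press the near half of the vacuum rocker (the right-hand one of the two rockers, seen from the front) down so that the chuck holds the puck, then push the sprung lid down at its front tab until the catch holds it shut by itself, and only then press the round start key fully in and let it come back. Leave the mains rocker, the square stop key and the lid-release button under the tab alone, keep the puck on its chuck, and do not lift or shove any of the things standing round about.

Things in the scene. Friction and masses are not known exactly. Their poses are not given: they have to be found in the camera images.
- coater: Spin coater, fixed on the bench: white case on a grey tub, 228 mm deep (x), 190 wide (y), 100 high. Origin on the bench under it; x points to its back, y to its left seen from the front (robot side). The front panel, 73 mm deep, rises backward at 0.30 rad (z 48 to 70 mm; normal -0.296, 0, 0.955). On it, left to right: mains rocker (y=+70 mm), vacuum rocker (+26), stop key (-26), start key (-70).
- vacuum_near (a point): Point fixed to the coater: middle of the top of the vacuum rocker's near (front, raised) half while off. The rocker is black, 32x20 mm, second from the left, pivoted across its middle, 12 mm up-slope of this point. Press here along the panel's normal or straight down; about 2 N, the spot goes down some 4 mm.
- vacuum (a joint): Vacuum rocker: 0 = off (near half raised), 0.36 rad = on (near half down, hard stop). It stays where it is left.
- mains (a joint): Mains rocker, same shape, leftmost on the panel: stands at 0.36 rad (on, near half down) and must stay there.
- lid_tab (a point): Middle of the ridged top face of the lid's front tab, the place to push; moves with the lid. The tab is 60 mm wide (y) and 8 mm thick; it ends 14 mm in front of this point, and the lid goes on behind it. With the lid shut this point is at x=-62, z=109.5 mm in the coater's frame.
- lid_hinge (a point): Middle of the lid's hinge axis at the back of the coater (x=+100 mm, z=105 mm in its frame; the axis is the coater's y). The tab point is 162 mm in front of it and 4.5 mm above it when shut, and follows an arc about it.
- lid (a joint): Lid angle, rad: 0 = shut on its stop. It starts at 0.4 to 0.6 and a spring pushes it up (up to 4 N at the tab). In the last 10 mm a hook under the lid pushes a sprung catch aside (some 5 N more); pressed onto its stop, the lid is caught and then stays at 0.01 to 0.02. Let go any earlier, it rises again.
- start_top (a point): Middle of the top of the round start key: grey, 25 mm across, standing 8 mm proud of the panel, rightmost on it. Pressed along the panel's normal or straight down.
- start (a joint): Start key: 0 = up, 0.004 m = fully in (hard stop). Sprung: 1.5 N to begin, 4 N fully in; comes back by itself.
- stop_top (a point): Middle of the top of the square stop key: grey, 24x24 mm, 8 mm proud. Not to be pressed.
- stop (a joint): Stop key: 0 = up, 0.004 m = fully in.
- release: Lid-release button, 26x9 mm, on the upright step face under the lid's tab, standing out 5 mm (x=-60, z=87 mm in the coater's frame; the origin given is the coater's). Pressing it would free the lid. Not to be touched.
- chuck_top (a point): Middle of the chuck's top face (32 mm across) in the bowl.
- specimen: Round specimen puck, 25 mm across, 9 mm high, loose on the chuck; origin in the middle of its underside.
- tweezers: Bystander: pair of tweezers lying along the front of the coater, 122 mm long.
- vial: Bystander: small capped vial, 21 mm wide, 52 mm high, standing beside the coater on its right.
- petri: Bystander: flat round dish, 62 mm wide, 16 mm high, beside the coater on its right.
- loupe: Bystander: black loupe, 38 mm wide, 36 mm high, standing beside the coater on its right.

How it is judged:
By the outcome, as a careful person would: the job done as asked, in the order asked, and still so for the second after the job is handed in, with the robot touching nothing.
It also fails if it takes over 48 s, if anything falls off the work surface, if the arm or the gripper's body presses on something with over 40 N, if the wrist force passes 120 N, or if a joint passes its speed limit or range.

## Working session

There is one attempt and no reset: what is moved stays moved. The work goes in short steps, Python scripts to look and compute and a shell command to move; the robot and the scene stay as the last step left them, time stands still between calls to the robot, and variables do not carry over. Pictures are saved under pics/ and viewed, at most 10 in all, crops included, and the job is handed in when it is done.

```bash
ls; mkdir -p pics; python3 - <<'E'
from rig import bot, viewer
import cv2
for n in("scene","top"):
    s=viewer.snapshot(n); cv2.imwrite(f"pics/{n}0.png",s["color"][:,:,::-1]); print(s["camera_matrix"],s["rvec"],s["tvec"])
s=bot.get_state();print(s["time"],s["tcp_pos"],s["orientation"],s["width"],bot.finger_overhang)
E
```

```text
pics
rig.py
shift.py
[[575.6343231    0.         326.34045321]
 [  0.         575.6343231  242.27950878]
 [  0.           0.           1.        ]] [ 0.61298991 -2.6217379   1.16774277] [0.32966845 0.41503678 0.49258266]
[[494.75220857   0.         315.67482694]
 [  0.         494.75220857 233.35217859]
 [  0.           0.           1.        ]] [ 2.2003987  -2.19407643  0.03298424] [-0.32493811  0.51544554  0.92438296]
0.1 [0.20774526 0.53595616 0.25277584] [ 1.83862283e-01  9.82951870e-01 -5.01978486e-04 -1.73285284e-04] 0.08534663006900661 0.022
```

View pics/scene0.png

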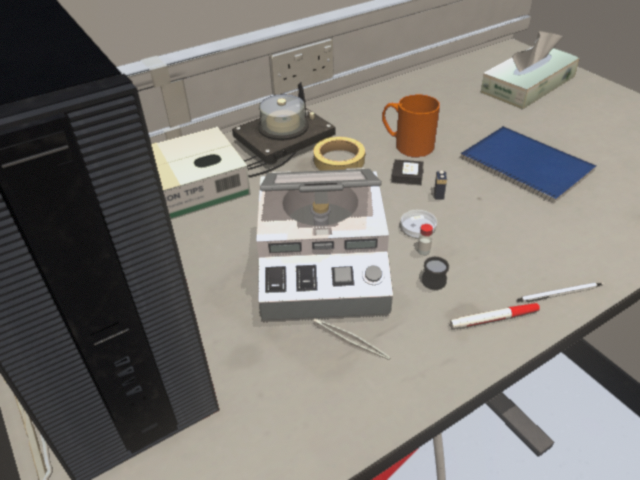

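View pics/top0.png

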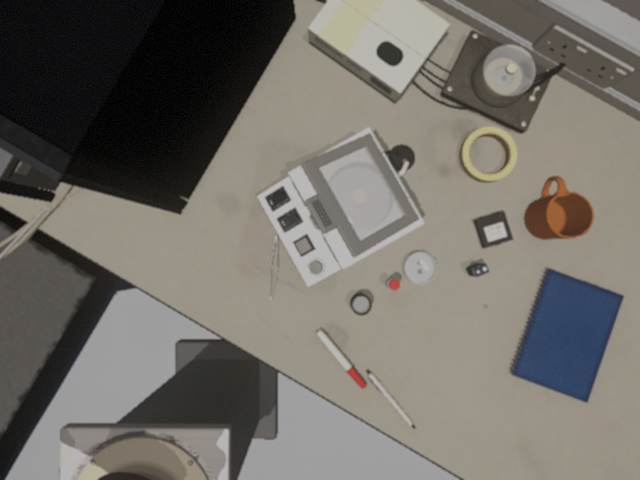

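Both views show the coater: in the scene view at about (260-390, 170-315), in the top view at about (260-420, 130-285), turned about 30°. A tall black PC tower stands to its left. I'll enlarge both views.

```bash
cat > h.py <<'E'
import numpy as np, cv2
from rig import bot, viewer
def cam(n):
    s=viewer.snapshot(n); return s
def proj(s,P):
    return cv2.projectPoints(np.atleast_2d(np.array(P,float)),s["rvec"],s["tvec"],s["camera_matrix"],None)[0][:,0]
def crop(s,x,y,w,h,k,name):
    cv2.imwrite(name,cv2.resize(s["color"][y:y+h,x:x+w,::-1],None,fx=k,fy=k,interpolation=cv2.INTER_CUBIC))
E
python3 - <<'E'
from h import *
a=cam("scene");b=cam("top")
crop(a,245,165,160,155,3.8,"pics/s1.png") if 0 else crop(a,245,165,160,150,4,"pics/s1.png"); crop(b,250,125,180,165,3.6,"pics/t1.png") if 0 else crop(b,250,125,180,150,4,"pics/t1.png")
st=bot.get_state()["tcp_pos"]
for s in(a,b): print(proj(s,[[0,0,0],[.3,0,0],[.5,0,0],[.5,.2,0],st]).round())
E
```

```text
[[  712.   727.]
 [  386.   559.]
 [  226.   477.]
 [  104.   664.]
 [-1055.  6842.]]
[[ 142.  509.]
 [ 144.  347.]
 [ 146.  242.]
 [  42.  241.]
 [-308.  448.]]
```

View pics/s1.png

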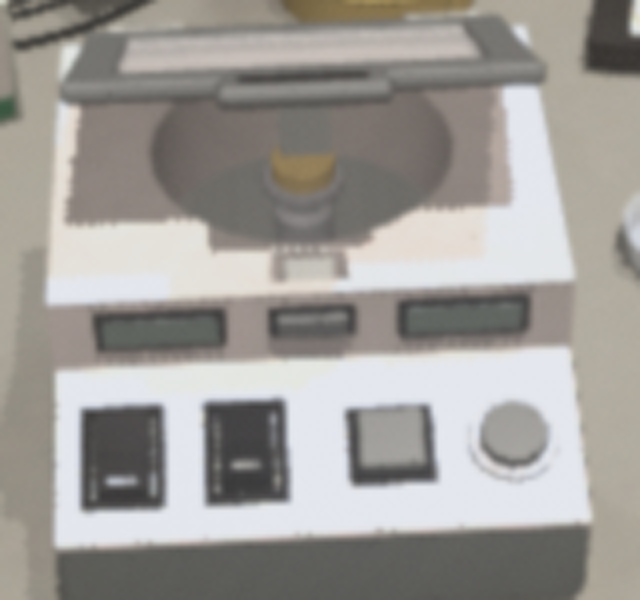

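View pics/t1.png

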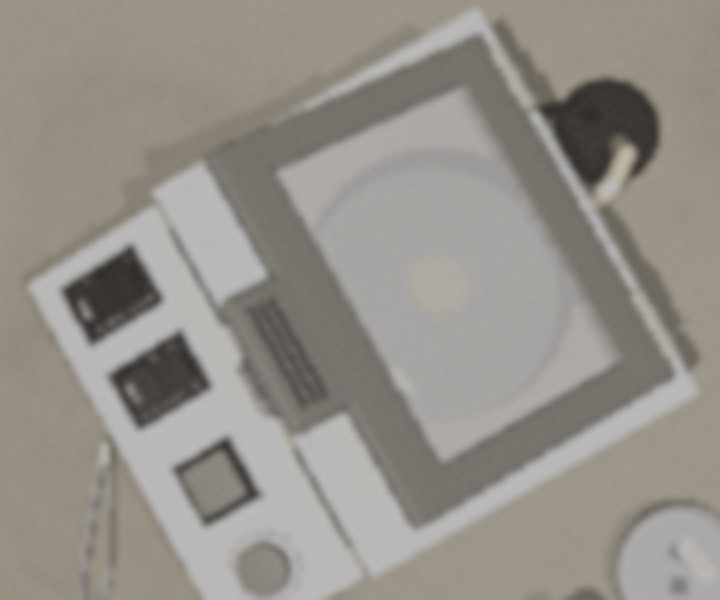

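The crops show the panel corners, both rockers (the mains near half is down, the vacuum near half is raised), the stop and start keys, and the raised lid with its ridged tab. I'll fit the coater's pose to these points.

```bash
cat >> h.py <<'E'
def w(p,c):
    x,y,t,zo=p; c=np.atleast_2d(c); R=np.array([[np.cos(t),-np.sin(t),0],[np.sin(t),np.cos(t),0],[0,0,1]])
    return c@R.T+[x,y,zo]
def panel(u,y,h): # u horizontal x; h height along normal
    return [u-.296*h, y, .048+(u+.128)*.022/.073+.955*h]
E
python3 - <<'E'
from h import *
from scipy.optimize import least_squares
S={n:cam(n) for n in("scene","top")}
def F(c,o): return np.array(c)/4+o
os_=np.array([245,165])-.4;ot=np.array([250,125])-.4
def model(v):
    u,ang=v[3],v[4]; r=np.hypot(.162,.0045);a0=np.arctan2(.0045,.162)+ang
    tab=[.100-r*np.cos(a0),0,.105+r*np.sin(a0)]
    fl=[-.128,.095,.048];fr=[-.128,-.095,.048];stl=[-.055,.095,.1];str_=[-.055,-.095,.1];bl=[.1,.095,.1];br=[.1,-.095,.1]
    return dict(fl=fl,fr=fr,stl=stl,str=str_,bl=bl,br=br,pl=[-.055,.095,.07],pr=[-.055,-.095,.07],start=panel(u,-.07,.008),stop=panel(u,-.026,.008),tab=tab)
obs={"scene":dict(fl=(57,547),fr=(590,523),pl=(55,370),pr=(573,348),stl=(48,303),str=(575,278),start=(515,433),stop=(392,437)),
"top":dict(fl=(28,285),stl=(153,190),str=(370,577),bl=(480,8),br=(695,392),start=(265,570),stop=(215,482),tab=(288,352))}
def res(v,full=False):
    m=model(v);r=[];L=[]
    for n,o in (("scene",os_),("top",ot)):
        for k,c in obs[n].items():
            e=proj(S[n],w([v[0],v[1],v[2],0],m[k]))[0]-F(c,o); r+=list(e);L.append((n,k,e.round(1)))
    return L if full else np.array(r)
f=least_squares(res,[.6,-.2,-.5,-.09,.5],loss="soft_l1");v=f.x
print(v.round(4))
for l in res(v,True):print(*l)
m=model(v)
for k in("start","stop","tab","fl","fr"):print(k,w([v[0],v[1],v[2],0],m[k]).round(4))
E
```

```text
[ 0.5635 -0.3717 -1.0567 -0.0945  0.4555]
scene fl [-0.8  0.6]
scene fr [1.4 0.2]
scene pl [ 0.4 -2.2]
scene pr [-0.1 -2.6]
scene stl [ 0.1 -0.8]
scene str [ 0.5 -0.5]
scene start [ 0.5 -1. ]
scene stop [ 0.4 -0.6]
top fl [-1.6 -0.3]
top stl [ 0.4 -0.9]
top str [ 0.7 -0.6]
top bl [-2.4  0.5]
top br [-1.  1.]
top start [-1.6 -0.2]
top stop [-1.2  0.1]
top tab [-0.2 -0.2]
start [[ 0.4549 -0.3217  0.0657]]
stop [[ 0.4932 -0.3001  0.0657]]
tab [[ 0.5421 -0.3338  0.1803]]
fl [[ 0.5832 -0.2135  0.048 ]]
fr [[ 0.4178 -0.3069  0.048 ]]
```

```bash
python3 - <<'E'
from h import *
from scipy.optimize import least_squares
S={n:cam(n) for n in("scene","top")}
def F(c,o): return np.array(c)/4+o
os_=np.array([245,165])-.4;ot=np.array([250,125])-.4
def model(v):
    u,ang,xf,xs=v[3:7]; xb=xf+.228; r=np.hypot(.162,.0045);a0=np.arctan2(.0045,.162)+ang
    tab=[.100-r*np.cos(a0),0,.105+r*np.sin(a0)]
    pn=lambda x,y,h:[x-.296*h,y,.048+(x-xf)*np.tan(.3)+.955*h]
    xp=xf+.0715
    return dict(fl=[xf,.095,.048],fr=[xf,-.095,.048],stl=[xs,.095,.1],str=[xs,-.095,.1],bl=[xb,.095,.1],br=[xb,-.095,.1],pl=[xp,.095,.07],pr=[xp,-.095,.07],start=pn(u,-.07,.008),stop=pn(u,-.026,.008),mains=pn(u,.07,.004),vac=pn(u,.026,.004),tab=tab,
    lc=[.1-.14*np.cos(ang)-0*.1,0,.1])
obs={"scene":dict(fl=(57,547),fr=(590,523),pl=(55,370),pr=(573,348),stl=(48,303),str=(575,278),start=(515,433),stop=(392,437),vac=(247,451),mains=(122,457)),
"top":dict(fl=(28,285),stl=(153,190),str=(370,577),bl=(480,8),br=(695,392),start=(265,570),stop=(215,482),tab=(288,352),vac=(160,380),mains=(112,294))}
def res(v,full=False):
    m=model(v);r=[];L=[]
    for n,o in (("scene",os_),("top",ot)):
        for k,c in obs[n].items():
            e=proj(S[n],w([v[0],v[1],v[2],v[7]],m[k]))[0]-F(c,o); r+=list(e);L.append((n,k,e.round(1)))
    return L if full else np.array(r+[v[7]*300,(v[5]+.127)*200])
f=least_squares(res,[.56,-.37,-1.05,-.09,.5,-.128,-.055,0],loss="soft_l1");v=f.x
print(v.round(4))
for l in res(v,True):print(*l)
m=model(v)
for k in("start","stop","vac","mains","tab","fl","fr"):print(k,w([v[0],v[1],v[2],v[7]],m[k]).round(4))
np.save("v.npy",v)
E
```

```text
[ 0.5644 -0.3732 -1.0563 -0.095   0.4348 -0.127  -0.0571 -0.0029]
scene fl [-0.5  0.5]
scene fr [1.  0.1]
scene pl [ 0.6 -1.4]
scene pr [-0.3 -1.8]
scene stl [0.3 0.8]
scene str [0.4 1.1]
scene start [ 0.3 -0.2]
scene stop [0.3 0.2]
scene vac [ 0.3 -0.3]
scene mains [ 0.7 -0.4]
top fl [-0.1 -0.9]
top stl [ 0.3 -0.6]
top str [ 0.5 -0.5]
top bl [-1.2  0.1]
top br [0.1 0.3]
top start [-0.8 -0.6]
top stop [-0.5 -0.3]
top tab [-0. -0.]
top vac [-0.3 -0.4]
top mains [-0.3 -0.3]
start [[ 0.4555 -0.323   0.0627]]
stop [[ 0.4938 -0.3013  0.0627]]
vac [[ 0.5397 -0.2767  0.0589]]
mains [[ 0.578  -0.2551  0.0589]]
tab [[ 0.5422 -0.334   0.1745]]
fl [[ 0.5845 -0.2159  0.0451]]
fr [[ 0.4191 -0.3094  0.0451]]
```

The fit is within about 2 px. Next I'll locate the tower so the swing clears it, and add a helper that gives the remaining shift in tool axes.

```bash
cat >> h.py <<'E'
from scipy.spatial.transform import Rotation as Ro
def unproj(s,px,z):
    K=s["camera_matrix"];R=cv2.Rodrigues(s["rvec"])[0];t=np.array(s["tvec"]).ravel()
    d=R.T@np.linalg.solve(K,[px[0],px[1],1]);c=-R.T@t
    return c+d*(z-c[2])/d[2]
V=np.load("v.npy"); P=[V[0],V[1],V[2],V[7]]
def goal(c,tilt):
    """fingertip at coater-frame point c, tool leaning forward by tilt: TCP pos, rotation; prints shift left in tool axes"""
    cx=np.array([np.cos(V[2]),np.sin(V[2]),0]);z=np.array([0,0,1.]);cy=np.cross(z,cx)
    tz=np.sin(tilt)*cx-np.cos(tilt)*z; R=Ro.from_matrix(np.c_[np.cross(cy,tz),cy,tz])
    tip=w(P,c)[0]; tcp=tip-bot.finger_overhang*tz
    s=bot.get_state();R0=Ro.from_quat(s["orientation"])
    rv=(R0.inv()*R).as_rotvec(); d=R0.inv().apply(tcp-s["tcp_pos"])
    print("tcp goal",tcp.round(4),"rotvec",rv.round(4),"d(tool now)",d.round(4),"d(tool goal)",R.inv().apply(tcp-s["tcp_pos"]).round(4))
def now():
    s=bot.get_state();R=Ro.from_quat(s["orientation"]);tip=np.array(s["tcp_pos"])+R.apply([0,0,bot.finger_overhang])
    t=V[2];c=(tip-w(P,[0,0,0])[0])@np.array([[np.cos(t),-np.sin(t),0],[np.sin(t),np.cos(t),0],[0,0,1]])
    print("t",round(s["time"],2),"tip coater",c.round(4),"F",np.round(s["contact_force"],1),"q",np.round(s["q"],2))
E
python3 - <<'E'
from h import *
a=cam("scene");b=cam("top")
print("tower foot",unproj(a,(216,410),0),unproj(a,(80,475),0)); print("top z.35/.45",unproj(b,(181,211),.35),unproj(b,(181,211),.45))
f=unproj(a,(216,410),0)
for z in (.3,.4,.5): print(z,proj(a,[f[0],f[1],z]),proj(b,[f[0],f[1],z]))
goal([-.16,.026,.20],.1)
now()
E
```

```text
tower foot [ 0.56077757 -0.0674141   0.        ] [0.65400615 0.07391968 0.        ]
top z.35/.45 [ 0.52944433 -0.16483433  0.35      ] [ 0.52106453 -0.1931203   0.45      ]
0.3 [[168.48093856 230.89626607]] [[117.65797227 190.11580724]]
0.4 [[143.59465945 137.09758027]] [[ 80.60366711 178.66121465]]
0.5 [[110.41793389  12.05143567]] [[ 26.94931845 162.07505274]]
tcp goal [ 0.5072 -0.2193  0.219 ] rotvec [ 0.0342 -0.096   0.6859] d(tool now) [-0.5521 -0.5961  0.0343] d(tool goal) [-0.7974 -0.1111  0.1144]
t 0.5 tip coater [-0.9671  0.1371  0.2341] F [ 0.1 -0.4 -0.6] q [ 1.07  0.15  1.44 -0.    1.55 -0.13]
```

The rows are not in the units I measure in: shifts go in shares of 0.4 m and turns go in shares of 90 degrees. I convert before sending: 0.17 rad is 0.1082.

```bash
python3 shift.py '0 0 0.1095 0 0 0 0 | 0 0 0.1095 0 0 0 0 | 0 0 0.1095 0 0 0 0 | 0 0 0.1082 0 0 0 0' 30
python3 shift.py '0 0 0 -0.135 -0.03 0 0 | 0 0 0 -0.135 -0.03 0 0 | 0 0 0 -0.135 -0.03 0 0 | 0 0 0 -0.135 -0.03 0 0 | 0 0 0 -0.135 -0.03 0 0'
python3 shift.py '0 0 0 -0.125 -0.0475 0 0 | 0 0 0 -0.125 -0.0475 0 0 | 0 0 0 -0.125 -0.0475 0 0 | 0 0 0 -0.125 -0.0475 0 0 | 0 0 0 -0.125 -0.0475 0 0'
python3 -c "
from h import *
goal([-.16,.026,.20],.1);now()"
```

```text
time: 1.0
tcp_pos: [0.2078, 0.5361, 0.2533]
orientation: [0.506, 0.862, -0.0, -0.0]
contact_force: [0.0, -0.3, -0.2]
width: 0.0125
gripper_force: 0.0
time: 1.62
tcp_pos: [0.2886, 0.27, 0.2534]
orientation: [0.503, 0.864, 0.0, 0.0]
contact_force: [0.6, -0.1, 0.6]
width: 0.0002
gripper_force: 0.0
time: 2.25
tcp_pos: [0.3288, 0.0057, 0.2536]
orientation: [0.504, 0.864, 0.0, 0.001]
contact_force: [1.7, -0.1, 0.9]
width: 0.0001
gripper_force: 0.0
tcp goal [ 0.5072 -0.2193  0.219 ] rotvec [ 0.0009 -0.0991  0.0005] d(tool now) [-0.2836  0.0443  0.0349] d(tool goal) [-0.2787  0.0445  0.0628]
t 2.25 tip coater [-0.4457 -0.0185  0.2345] F [ 1.7 -0.1  0.9] q [-0.22 -0.39  1.92 -0.    1.62 -0.73]
```

In the tool's units: -0.055 m is -0.1375, 0.01 m is 0.025.

```bash
python3 shift.py '0 0 0 -0.1375 0.01 0 0 | 0 0 0 -0.1375 0.02 0 0 | 0 0 0 -0.1375 0.025 0 0 | 0 0 0 -0.1375 0.025 0 0 | 0 0 0 -0.1375 0.025 0 0'
python3 shift.py '0 -0.0637 0 0 0 0 0 | 0 0 0 0 0 0 0'
python3 -c "
from h import *
now();goal([-.118,.026,.12],.1)"
```

```text
time: 2.88
tcp_pos: [0.502, -0.213, 0.2533]
orientation: [0.504, 0.864, -0.0, 0.0]
contact_force: [0.6, 0.1, 0.3]
width: 0.0002
gripper_force: 0.0
time: 3.12
tcp_pos: [0.5008, -0.2108, 0.253]
orientation: [0.503, 0.863, -0.025, 0.043]
contact_force: [0.3, 1.4, -0.1]
width: -0.0
gripper_force: 0.0
t 3.12 tip coater [-0.1705  0.0246  0.234 ] F [ 0.3  1.4 -0.1] q [-0.51  0.04  1.57 -0.05  1.46 -1.02]
tcp goal [ 0.5278 -0.2558  0.139 ] rotvec [-0.0003 -0.0008  0.0011] d(tool now) [-0.0409  0.0014  0.1186] d(tool goal) [-0.0408  0.0014  0.1187]
```

In the tool's units: 0.04 m is 0.1, 0.038 m is 0.095.

```bash
python3 shift.py '0 0 0 -0.05 0.0018 0.1 0 | 0 0 0 -0.05 0.0018 0.1 0 | 0 0 0 -0.0025 0 0.095 0 | 0 0 0 0 0 0.075 0 | 0 0 0 0 0 0 0'
python3 -c "
from h import *
now();goal([-.118,.026,.07],.1)
a=cam('scene');crop(a,225,150,200,150,4,'pics/s2.png')"
```

```text
time: 3.75
tcp_pos: [0.5287, -0.2583, 0.109]
orientation: [0.503, 0.863, -0.025, 0.041]
contact_force: [-0.0, -0.2, 0.9]
width: -0.0003
gripper_force: 0.0
t 3.75 tip coater [-0.1155  0.0255  0.09  ] F [-0.  -0.2  0.9] q [-0.56  0.22  1.66 -0.05  1.18 -1.06]
tcp goal [ 0.5278 -0.2558  0.089 ] rotvec [-0.0012 -0.0039  0.0005] d(tool now) [0.0045 0.0005 0.0197] d(tool goal) [0.0045 0.0005 0.0196]
```

View pics/s2.png

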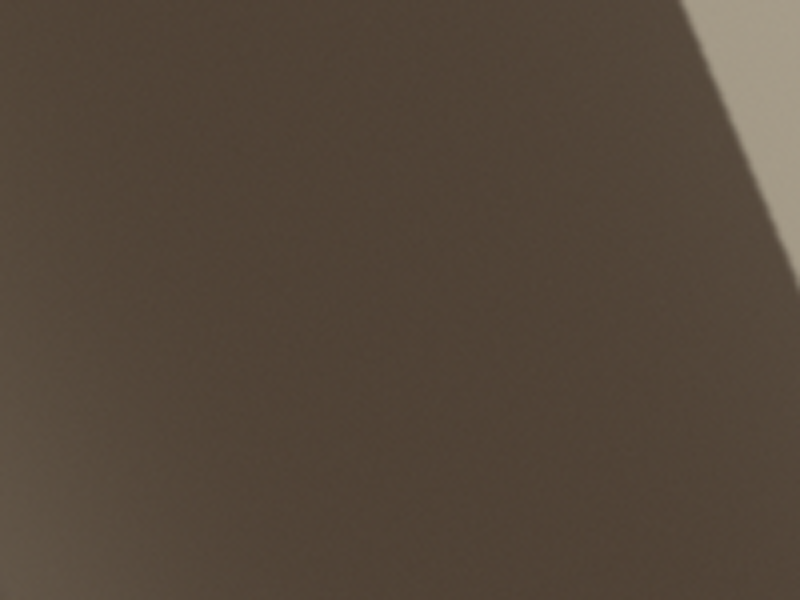

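The arm fills the view of the crop, so the picture tells me nothing. I'll go by touch.

In the tool's units: 0.01 m is 0.025, 0.004 m is 0.01.

```bash
python3 shift.py '0 0 0 0.01 0.0013 0.025 0 | 0 0 0 0 0 0.025 0 | 0 0 0 0 0 0.0075 0 | 0 0 0 0 0 0 0'; python3 -c "
from h import *
now()"
python3 shift.py '0 0 0 0 0 0.0075 0 | 0 0 0 0 0 0 0'; python3 -c "
from h import *
now()"
python3 shift.py '0 0 0 0 0 0.005 0 | 0 0 0 0 0 0 0'; python3 -c "
from h import *
now()"
```

```text
time: 4.3
tcp_pos: [0.5292, -0.2572, 0.0868]
orientation: [0.503, 0.863, -0.025, 0.043]
contact_force: [-0.6, -0.3, -0.3]
width: -0.0001
gripper_force: 0.0
t 4.3 tip coater [-0.1161  0.0265  0.0678] F [-0.6 -0.3 -0.3] q [-0.56  0.24  1.68 -0.05  1.13 -1.05]
time: 4.55
tcp_pos: [0.5294, -0.2575, 0.0839]
orientation: [0.503, 0.863, -0.025, 0.043]
contact_force: [-0.3, -0.1, 0.5]
width: 0.0007
gripper_force: 0.3
t 4.55 tip coater [-0.1158  0.0266  0.0649] F [-0.3 -0.1  0.5] q [-0.56  0.25  1.68 -0.05  1.13 -1.05]
time: 4.8
tcp_pos: [0.5295, -0.2575, 0.0822]
orientation: [0.503, 0.863, -0.025, 0.043]
contact_force: [-2.1, 5.3, 8.2]
width: -0.0001
gripper_force: 4.4
t 4.8 tip coater [-0.1157  0.0266  0.0632] F [-2.1  5.3  8.2] q [-0.56  0.25  1.68 -0.05  1.12 -1.05]
```

In the tool's units: -0.05 m is -0.125, -0.04 m is -0.1.

```bash
python3 shift.py '0 0 0 0 0 -0.05 0 | 0 0 0 0 0 -0.1 0 | 0 0 0 0.05 -0.125 -0.075 0 | 0 0 0 0.075 -0.125 0 0 | 0 0 0 0 0 0 0' | head -2
python3 -c "
from h import *
now()
a=cam('scene');b=cam('top');
import cv2
A=cv2.resize(a['color'][215:315,245:405,::-1],None,fx=5,fy=5,interpolation=cv2.INTER_CUBIC)
cv2.imwrite('pics/s3.png',A)
crop(b,230,105,200,150,4,'pics/t3.png')"
```

```text
time: 5.42
tcp_pos: [0.4109, -0.2557, 0.1667]
t 5.42 tip coater [-0.1756 -0.0757  0.1476] F [ 0.9 -0.9  0.5] q [-0.69 -0.05  1.83 -0.04  1.27 -1.2 ]
```

View pics/s3.png

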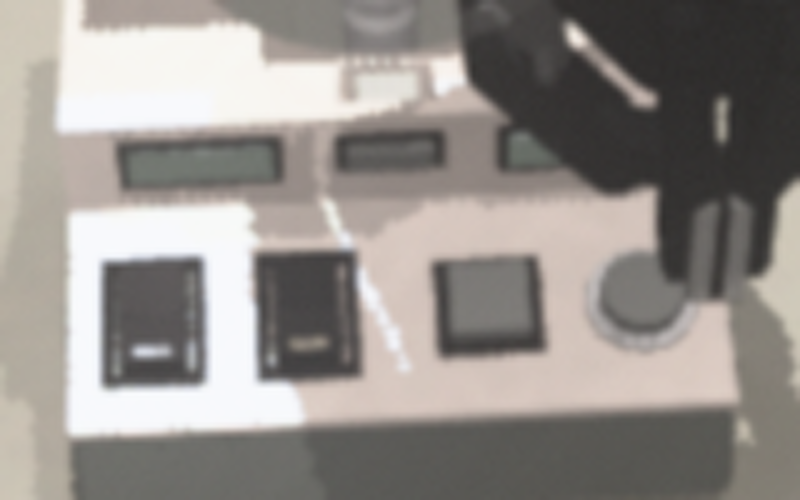

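The vacuum tick mark at (308,344) now stands as low in its rocker as the mains mark at (152,352), so the vacuum is on. The stop and start keys look untouched. Next is the lid.

In the tool's units: -0.05 m is -0.125, -0.04 m is -0.1.

```bash
python3 shift.py '0 0 0 0 0 -0.1 0 | 0 0 0 0 0.05 -0.1 0 | 0 0 0 -0.075 0.075 0 0 | 0 0 0 -0.125 0.0625 0 0 | 0 0 0 -0.1 0 0 0' | head -2
python3 -c "
from h import *
now();goal([-.042,0,.195],.1)"
```

```text
time: 6.15
tcp_pos: [0.5368, -0.3162, 0.2572]
t 6.15 tip coater [-0.061   0.0041  0.2381] F [-0.  -0.4  0.1] q [-0.64  0.2   1.38 -0.04  1.48 -1.15]
tcp goal [ 0.5426 -0.3348  0.214 ] rotvec [ 0.0002 -0.0005  0.003 ] d(tool now) [-0.0146 -0.0042  0.0448] d(tool goal) [-0.0146 -0.0041  0.0448]
```

In the tool's units: 0.03 m is 0.075, 0.015 m is 0.0375.

```bash
python3 shift.py '0 0 0 -0.0363 -0.01 0.0375 0 | 0 0 0 0 0 0.075 0 | 0 0 0 0 0 0 0' | head -2
python3 -c "
from h import *
now()"
python3 shift.py '0 0 0 0 0 0.0125 0 | 0 0 0 0 0 0.0125 0 | 0 0 0 0 0 0 0' | head -2
python3 -c "
from h import *
now()"
python3 shift.py '0 0 0 0.0025 0 0.0125 0 | 0 0 0 0.0025 0 0.0125 0 | 0 0 0 0 0 0 0' | head -2
python3 -c "
from h import *
now()
b=cam('top');crop(b,250,125,180,150,4,'pics/t4.png')"
```

```text
time: 6.52
tcp_pos: [0.539, -0.3336, 0.2117]
t 6.53 tip coater [-0.0448 -0.0026  0.1926] F [-1.3 -0.4  0.5] q [-0.66  0.24  1.42 -0.04  1.4  -1.17]
time: 6.9
tcp_pos: [0.54, -0.335, 0.2051]
t 6.9 tip coater [-0.043  -0.0023  0.186 ] F [ 0.1  0.2 -0.5] q [-0.66  0.24  1.43 -0.04  1.38 -1.17]
time: 7.28
tcp_pos: [0.5393, -0.3341, 0.1941]
t 7.28 tip coater [-0.0442 -0.0025  0.1751] F [-0.3 -0.8 -0.6] q [-0.66  0.25  1.45 -0.04  1.36 -1.17]
```

View pics/t4.png

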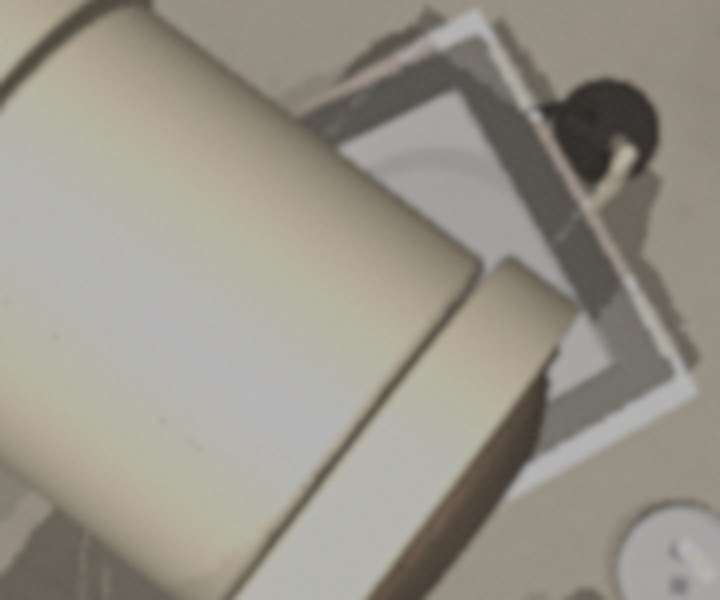

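The arm hides the tab in the top view. There's no contact yet, so I'll keep going down along the arc.

In the tool's units: 0.004 m is 0.01, 0.002 m is 0.005.

```bash
python3 shift.py '0 0 0 0.005 0.005 0.01 0 | 0 0 0 0.0025 0 0.01 0 | 0 0 0 0 0 0 0' | head -2
python3 -c "
from h import *
now()"
python3 shift.py '0 0 0 0.0075 0 0.0125 0 | 0 0 0 0.0075 0 0.0125 0 | 0 0 0 0 0 0 0' | head -2
python3 -c "
from h import *
now()"
```

```text
time: 7.7
tcp_pos: [0.5401, -0.3312, 0.1859]
t 7.7 tip coater [-0.0464 -0.0004  0.1669] F [ 0.2 -0.1  1.4] q [-0.65  0.25  1.46 -0.04  1.34 -1.16]
time: 8.07
tcp_pos: [0.5375, -0.3268, 0.1753]
t 8.07 tip coater [-0.0515 -0.0006  0.1562] F [ 0.7 -1.2  0.5] q [-0.65  0.25  1.48 -0.04  1.32 -1.16]
```

In the tool's units: 0.006 m is 0.015, 0.002 m is 0.005.

```bash
python3 shift.py '0 0 0 0.005 0 0.015 0 | 0 0 0 0.005 0 0.015 0 | 0 0 0 0 0 0 0' | head -2
python3 -c "
from h import *
now()"
python3 shift.py '0 0 0 0.005 0 0.015 0 | 0 0 0 0.005 0 0.015 0 | 0 0 0 0 0 0 0' | head -2
python3 -c "
from h import *
now()"
```

```text
time: 8.45
tcp_pos: [0.5362, -0.3244, 0.1628]
t 8.45 tip coater [-0.0542 -0.0005  0.1438] F [0.2 0.1 2.4] q [-0.65  0.25  1.51 -0.04  1.29 -1.15]
time: 8.82
tcp_pos: [0.5348, -0.3221, 0.1505]
t 8.82 tip coater [-0.0569 -0.0006  0.1315] F [ 0.8 -1.6  1. ] q [-0.65  0.25  1.53 -0.04  1.27 -1.15]
```

In the tool's units: 0.006 m is 0.015, 0.0006 m is 0.0015.

```bash
python3 shift.py '0 0 0 0.002 0 0.015 0 | 0 0 0 0.0015 0 0.0125 0 | 0 0 0 0 0 0 0' | head -2
python3 -c "
from h import *
now()"
python3 shift.py '0 0 0 0.0013 0 0.01 0 | 0 0 0 0.0008 0 0.0075 0 | 0 0 0 0 0 0 0' | head -2
python3 -c "
from h import *
now()"
python3 shift.py '0 0 0 0.0013 0 0.005 0 | 0 0 0 0 0 0.005 0 | 0 0 0 0 0 0 0' | head -2
python3 -c "
from h import *
now()"
```

```text
time: 9.2
tcp_pos: [0.5347, -0.3218, 0.1396]
t 9.2 tip coater [-0.0572 -0.0004  0.1205] F [ 0.8 -0.   1.1] q [-0.65  0.26  1.54 -0.04  1.25 -1.15]
time: 9.57
tcp_pos: [0.5347, -0.3218, 0.1327]
t 9.57 tip coater [-0.0572 -0.0005  0.1137] F [-0.5  1.4  2.4] q [-0.65  0.27  1.55 -0.04  1.23 -1.15]
time: 9.95
tcp_pos: [0.535, -0.3218, 0.1312]
t 9.95 tip coater [-0.057  -0.0003  0.1122] F [-10.3  10.2  29.3] q [-0.65  0.27  1.55 -0.04  1.23 -1.15]
```

A firm stop at shut height with 29 N. I'll lift off and check that the lid stays down.

In the tool's units: -0.05 m is -0.125, 0.04 m is 0.1.

```bash
python3 shift.py '0 0 0 0 0 -0.025 0 | 0 0 0 0 0 -0.125 0 | 0 0 0 0.1 -0.075 -0.05 0 | 0 0 0 0.125 -0.075 0 0 | 0 0 0 0.05 -0.025 0 0' | head -2
python3 -c "
from h import *
now()
a=cam('scene');crop(a,245,165,160,150,4,'pics/s5.png')"
```

```text
time: 10.58
tcp_pos: [0.414, -0.2529, 0.1976]
t 10.57 tip coater [-0.1765 -0.0717  0.1785] F [ 1.6 -0.8  0.4] q [-0.68 -0.07  1.78 -0.04  1.34 -1.19]
```

View pics/s5.png

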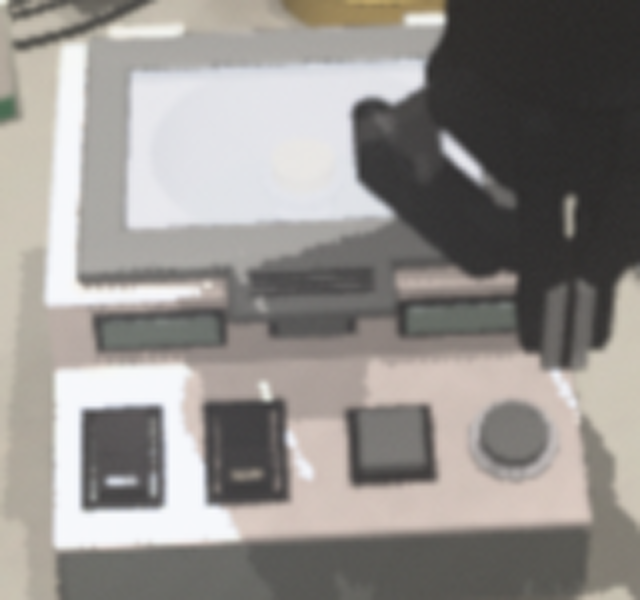

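The lid is shut and holds by itself, the vacuum is on, and the puck is on the chuck at about (300,160). Next is the start key.

In the tool's units: -0.1 rad is -0.0637.

```bash
python3 shift.py '0 -0.0637 0 0 0 0 0 | 0 -0.0637 0 0 0 0 0 | 0 0 0 0 0 0 0' | head -2
python3 -c "
from h import *
now();goal([-.0974-.296*.03,-.07,.0656+.955*.03],.3)"
```

```text
time: 11.0
tcp_pos: [0.4156, -0.2533, 0.1976]
t 11.0 tip coater [-0.1711 -0.0705  0.1794] F [0.  0.1 0.2] q [-0.63 -0.16  1.89 -0.13  1.14 -1.11]
tcp goal [ 0.4479 -0.3095  0.1124] rotvec [0.0003 0.0003 0.0014] d(tool now) [-0.0367  0.0004  0.1006] d(tool goal) [-0.0367  0.0005  0.1005]
```

In the tool's units: 0.036 m is 0.09, 0.035 m is 0.0875.

```bash
python3 shift.py '0 0 0 -0.0463 0 0.075 0 | 0 0 0 -0.0463 0 0.0875 0 | 0 0 0 0 0.0013 0.09 0 | 0 0 0 0 0 0.05 0 | 0 0 0 0 0 0 0' | head -2
python3 -c "
from h import *
now();goal([-.0974,-.07,.0656],.3)"
python3 shift.py '0 0 0 0 0 0.0125 0 | 0 0 0 0 0 0 0' | head -2
python3 -c "
from h import *
now();goal([-.0974,-.07,.0656],.3)"
```

```text
time: 11.62
tcp_pos: [0.451, -0.3159, 0.0913]
t 11.62 tip coater [-0.0993 -0.0705  0.0731] F [0.2 0.5 0.7] q [-0.69  0.07  1.9  -0.13  0.9  -1.14]
tcp goal [ 0.4523 -0.3172  0.0837] rotvec [-0.0013 -0.0044  0.0001] d(tool now) [0.0005 0.0005 0.0078] d(tool goal) [0.0005 0.0005 0.0078]
time: 11.88
tcp_pos: [0.4523, -0.3171, 0.0887]
t 11.88 tip coater [-0.0975 -0.0699  0.0706] F [ 0.1 -0.2 -0.1] q [-0.69  0.08  1.9  -0.14  0.89 -1.14]
tcp goal [ 0.4523 -0.3172  0.0837] rotvec [0.0003 0.0004 0.0005] d(tool now) [ 0.0014 -0.0001  0.0048] d(tool goal) [ 0.0014 -0.0001  0.0048]
```

```bash
for i in 1; do :; done
python3 shift.py '0 0 0 0.0025 0 0.0075 0 | 0 0 0 0 0 0.005 0 | 0 0 0 0 0 0 0' | head -4
python3 shift.py '0 0 0 0 0 0.0038 0 | 0 0 0 0 0 0 0' | head -4
python3 shift.py '0 0 0 0 0 0.0025 0 | 0 0 0 0 0 0 0' | head -4
python3 -c "
from h import *
now()"
```

```text
time: 12.25
tcp_pos: [0.4527, -0.3176, 0.0834]
orientation: [0.498, 0.854, -0.075, 0.13]
contact_force: [1.7, -0.5, 4.2]
time: 12.5
tcp_pos: [0.4528, -0.3178, 0.0829]
orientation: [0.498, 0.854, -0.075, 0.13]
contact_force: [-8.5, 10.4, 24.1]
time: 12.75
tcp_pos: [0.453, -0.3179, 0.0826]
orientation: [0.498, 0.854, -0.075, 0.13]
contact_force: [-15.7, 18.3, 37.4]
t 12.75 tip coater [-0.0965 -0.0697  0.0645] F [-15.7  18.3  37.4] q [-0.69  0.08  1.9  -0.14  0.88 -1.14]
```

The key met its hard stop about 4 mm after first contact. I'll retreat and check everything.

In the tool's units: 0.06 m is 0.15, -0.05 m is -0.125.

```bash
python3 shift.py '0 0 0 0 0 -0.025 0 | 0 0 0 0 0 -0.1 0 | 0 0 0 0 0 -0.125 0 | 0 0 0 0.125 0.025 -0.075 0 | 0 0 0 0.15 0.025 0 0' | head -2
python3 shift.py '0 0 0 0.15 0 0 0 | 0 0 0 0.15 0 0 0 | 0 0 0 0 0 0 0' | head -4
python3 -c "
from h import *
now()
a=cam('scene');b=cam('top')
A=cv2.resize(a['color'][165:365,245:445],(400,400),interpolation=3);B=cv2.resize(b['color'][125:325,250:450],(400,400),interpolation=3)
cv2.imwrite('pics/e.png',np.hstack([A,B])[:,:,::-1])"
```

```text
time: 13.38
tcp_pos: [0.3994, -0.1827, 0.1742]
time: 13.75
tcp_pos: [0.3412, -0.081, 0.1356]
orientation: [0.496, 0.855, -0.075, 0.128]
contact_force: [0.7, -0.3, 0.4]
t 13.75 tip coater [-0.3578 -0.0505  0.1175] F [ 0.7 -0.3  0.4] q [-0.27 -0.4   2.19 -0.23  1.14 -0.72]
```

View pics/e.png

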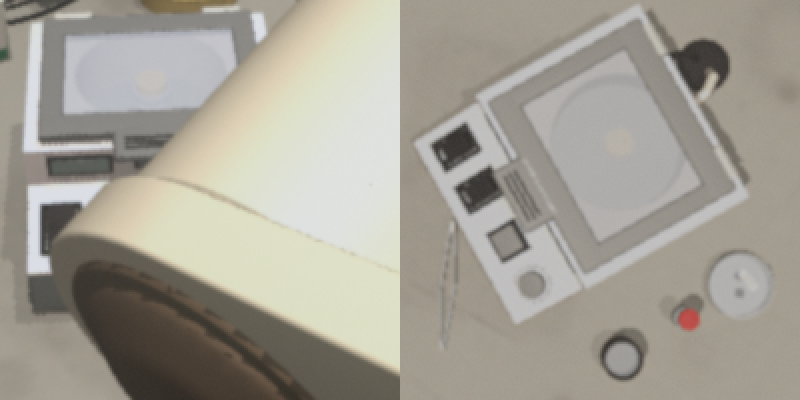

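The right-hand half (top view) shows the lid shut, with the puck at its middle (620,142). Both rockers look alike, the start key at (530,285) stands up like the stop key, and the bystanders are in place. Handing in.

```bash
python3 -c "
from rig import bot, viewer
print(bot.job_done())"
```

```text
the job is handed in; nothing more can be done
None
```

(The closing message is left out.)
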